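Face the marked side of a plaster core to the scanner and lock it in

ROBOT

A 6-joint arm with a two-finger parallel gripper is mounted at the origin on a cart in front of the work surface, level with it; the furniture and walls round the work are solid. World frame = base frame: x ahead of the robot, y to its left, z up, the work surface at z = 0. Lengths are in mm, angles in rad, forces in N, time in s.
With the tool pointing down it reaches from about 300 to 775 mm from the base axis. Payload 14.6 kg.
Tool frame: the origin (TCP) lies on the centre line of the jaws, within the pads' length; the fingertips stand 11 mm ahead of it and the grasp point (between the pads) lies 8 mm behind it; x points along the fingers, y is the direction in which the jaws open and shut, and the axes are right-handed (so a half turn about x gives the same grasp; the last joint's range is limited). The gripper opens to 94 mm and grips with 3 to 60 N. Pads are 16 mm wide; open, the fingers measure 119 mm over their backs; the gripper's body (75 mm by 177 mm) begins 78 mm behind the grasp point.
Start: joints at [-1.416, 0.3, 1.521, -0, 1.321, -0.067], TCP at [120.986, -536.518, 216.446] pointing down, gripper open.
Joint ranges: [-3.03, 3.03], [-0.79, 2.21], [0.23, 2.52], [-1.04, 4.18], [0, 3.07], [-2.55, 2.55]. Speed limits (rad/s): [2.22, 2.22, 2.57, 3.14, 3.14, 3.14].

INTERFACE

Orientations are given as [roll, pitch, yaw] about the fixed x, y, z axes, in that order (R = Rz(yaw) Ry(pitch) Rx(roll)).
In Python, from cell import manip gives the robot as it stands.
- The arm moves only by the shell command python3 -m handwheel 'ROWS' [OPENING] [FORCE]. ROWS is JSON, a list of rows, each a list of 2 entries, a list of its own where there are three numbers: the shift along the tool's x, y, z in mm, then the turn about the tool's x in rad. In form: [[[x, y, z], spin], ...]. A call has exactly 10 rows; each row shifts and turns the commanded pose from where the row before left it, along the tool's axes as they then stand; what a row does not reach is not made up. A row lasts 1/8 s, in which the tool goes at most 62.5 mm and 10.7 degrees, less where a joint would pass 70% of its speed; a pose out of reach is approached as far as the arm can. A call with a gripper value outside its range is refused whole. OPENING is the closure in counts, from 0 (fully open) to 255 (shut), set as the call begins (- or left out, the last holds). The fingers move at their own pace and stop on an object; FORCE is the grip in N (left out, the last holds). Time passes only in rows, so rows that do not move let the fingers close, or fill a call up. It gives the time, the measured TCP pose, the force and the opening at its end, in the units of the state.
- manip.read_state(): the state, without advancing time (a new reading comes with each control period).
- manip.camera(name): name is "side" or "top"; returns a dict with "pixels" (480x640x3 uint8, red, green, blue), "z_map" (480x640 float32, mm along the optical axis (not along the pixel's ray), 0 where there is no reading), "mtx" (3x3 intrinsics, pixels), "k1" (the pictures are not rectified: a ray, as slopes to the right and down, at radius r is drawn at 1 + k1 r^2 times it, then the intrinsics apply), "xyz" and "orientation" of the camera in the world. Camera axes: x right, y up, looking along -z (the intrinsics and any distortion apply to the point x, -y, -z); pixel columns grow to the right and rows downward; lengths in mm; the calibration is good to about 2 mm. A picture is of the moment at which its call begins.
- manip.sign_off(): hands the job in, once; it reports no verdict.
Trained networks look in the newest picture that a camera, given by its name, has taken for a name from the list of things; names that differ only in an ending like _2 or _b are one class to them, and where a whole thing is asked for, a point or a joint stands for the part that bears it (a point fixed in the world has none). Each returns a list of dicts, best first, with "confidence" (0 to 1); they miss things now and then, are a little off and sometimes report something else, mostly with a low value. They report only what shows in the picture. A call takes as long as a camera call.
- manip.cut_out(target, camera): "region" (480x640 bool, what is visible of it) and "centre" ([column, row] in pixels, amid what is visible of it).
The state is a dict: "clock": time; "joints": joint angles; "qd": joint speeds; "effort": joint torques, N m; "eef_pos": TCP position; "eef_rot": TCP orientation; "wrist_force": force on the tool from outside, world axes, zero at the start; "moment": the same for the moment, N m; "finger_gap": finger opening in mm.
Only numpy, scipy, OpenCV 4.12 (cv2) and the standard library are available. Lean on these libraries where they do the work, as an engineer would, in place of code of your own. Each camera call takes 0.05 s, during which the arm holds its last target. There are 200 camera calls.

TASK

Turn the plaster core on its turntable until its marked flat side faces the scanner, then slide the carriage fully home so that the flat rests against the scanner's two stop pads, pressing gently, and then swing the latch fully shut behind the carriage. Do not shift the bowl, wedge or sanding block lying round it.

Things in the scene. Friction and masses are not known exactly. Their poses are not given: they have to be found in the camera images.
- station: Fixed aluminium base plate of the scanning station, 280 x 160 x 16 mm, flat on the table; its position and yaw change from run to run. Its x axis points along the slide towards the scanner, y to the left of that, z up. Origin on the table, under the slide's centre line; the plate reaches from 110 mm behind it (-x) to 170 mm ahead and 80 mm either side.
- scanner: Grey fixed scanner block at the +x end of the station, 44 x 86 x 102 mm, top 118 mm above the table, with a dark window and two black rubber stop pads towards the core. Fixed to the station; its origin and axes are those of the station.
- scanner_face (a point): Point midway between the faces of the two stop pads (pads 9 mm diameter, 22 mm apart centre to centre, 80 mm above the table, 20 mm in front of the scanner's window). Axes as the station's: x points away from the core into the scanner.
- core_neck (a point): On the plaster core's axis, half-way up its round pouring neck, 142 mm above the table. The neck, 44 mm in diameter, straight from 127 mm to its top at 160 mm, is the place to grip, from above, at any yaw. Below, the body is 58 mm in diameter (48 to 120 mm) with one flat side. The point's x axis points from the core's axis to the marked flat; a rib on top of the neck points the same way.
- core_mark (a point): Centre of the marked flat side of the core (flat 38 mm wide, with three short raised bars one above the other), 80 mm above the table, 22 mm from the core's axis. x points out of the flat.
- carriage (a joint): Slide of the steel carriage (plate 88 x 100 mm under the turntable) along the station's +x, in m: 0 drawn back, 0.070 home with the marked flat on both pads. Friction about 2.5 N, no spring. With the round side to the scanner the core meets the pads about 6 mm early; a roughly faced flat squares itself on the pads when the carriage is pushed with 8 to 12 N and nothing grips the core.
- push_plate (a point): Upright aluminium plate at the rear (-x) end of the carriage, 85 mm behind the core's axis, to push it by: 10 mm thick along x, 50 mm wide along y, from 22 to 86 mm above the table; the point is in its middle thickness, 68 mm above the table. Axes as the station's.
- latch (a joint): Hinge of the latch in rad: 0 is open, 1.571 fully shut (its end stop), growing clockwise seen from above. Its stop arm then lies behind the carriage's plate, which it only clears with the carriage home; if the core stands wrong it is blocked short. Friction 0.05 N m; stays where left.
- latch_grip (a point): Half-way up the upright black round grip of the latch, 14 mm diameter, from 32 to 96 mm above the table; the point is 74 mm above the table and 65 mm from the hinge axis. With the latch open it stands to the station's -y side of the hinge, with the latch shut to its -x side.
- latch_hinge (a point): On the latch's upright hinge axis, 74 mm above the table; fixed to the station 11 mm ahead of its origin and 70 mm to its -y side.
- sanding_block: Cork sanding block, 66 x 110 x 31 mm, loose, left (+y side) of the station. Origin under its centre. Bystander.
- rubber_bowl: Dark mixing bowl, 126 mm across, 71 mm high, loose, at the +y side of the station. Origin under its centre. Bystander.
- wedge: Wooden wedge, 29 x 90 x 22 mm, loose, to the -y side of the station. Origin under its centre. Bystander.
- core (a joint): Turntable hinge of the core, in rad, counter-clockwise seen from above: 0 (or a full turn, 6.283) is the marked flat facing the scanner squarely. It turns either way, from -6.4 to 6.4, with friction 0.015 N m, and rides with the carriage; the core cannot be lifted off.

How it is judged (in metres and radians):
On the way, in this order (a step that is already met when the one before it is completed fails the run):
1. the core is turned so that its marked flat faces the scanner (within about 15 degrees) (y of core_mark in the frame of scanner_face between -0.006 and 0.006 m and x of scanner_face in the frame of core_neck above 0.01 m), for 0.2 s.
2. the carriage is home, with the marked flat on the stop pads, while the latch is still open (x of core_mark in the frame of scanner_face above -0.0025 m and y of core_mark in the frame of scanner_face between -0.004 and 0.004 m and value of joint latch below 0.9 rad), for 0.2 s.
At the end, for the whole second after the job is handed in: The marked flat faces the scanner and lies on its stop pads (centre within 2.5 mm of the pads and 4 mm sideways, about 10 degrees), the latch is shut to within 0.08 rad of its stop, all at rest (x of core_mark in the frame of scanner_face above -0.0025 m and y of core_mark in the frame of scanner_face between -0.004 and 0.004 m and value of joint latch above 1.49 rad and velocity of joint carriage between -0.005 and 0.005 m/s and velocity of joint latch between -0.05 and 0.05 rad/s); the robot touches nothing.
It fails at once if the scanner is pressed with more than 60 N (contact force between scanner and anything else above 60 N).
It fails at once if a bystander is shifted by more than 25 mm (distance of any of sanding_block, rubber_bowl, wedge from where it was at the start of the episode above 0.025 m).
It also fails if it takes over 72 s, if anything falls off the work surface, if the arm or the gripper's body presses on something with over 40 N, if the wrist force passes 120 N, or if a joint passes its speed limit or range.

## Working session

There is one attempt and no reset: what is moved stays moved. The work goes in short steps, Python scripts to look and compute and a shell command to move; the robot and the scene stay as the last step left them, time stands still between calls to the robot, and variables do not carry over. Pictures are saved under pics/ and viewed, about 8 in all and at most 12, crops included, and the job is handed in when it is done.

```bash
mkdir -p pics; ls; cat > h.py <<'E'
import numpy as np, cv2
from cell import manip
from scipy.spatial.transform import Rotation as R
def pts(c, mask=None):
    z=c["z_map"]; m=(z>0) if mask is None else (z>0)&mask
    v,u=np.nonzero(m); p=np.stack([u,v],1).astype(np.float64)[:,None]
    n=cv2.undistortPoints(p,np.array(c["mtx"],float),np.array([c["k1"],0,0,0.]))[:,0]
    d=z[v,u]; X=np.stack([n[:,0]*d,-n[:,1]*d,-d],1)
    return X@R.from_euler('xyz',c["orientation"]).as_matrix().T+np.array(c["xyz"]), np.stack([u,v],1)
def save(c,n,crop=None,s=1):
    im=c["pixels"][:,:,::-1]
    if crop: im=im[crop[1]:crop[3],crop[0]:crop[2]]
    cv2.imwrite("pics/"+n,cv2.resize(im,None,fx=s,fy=s,interpolation=cv2.INTER_CUBIC))
E
python3 - <<'E'
from h import *
for n in("top","side"):
    c=manip.camera(n); save(c,n+"0.png"); np.save(n+"0.npy",c,allow_pickle=True)
    print(n,c["xyz"],c["orientation"],c["k1"],c["mtx"])
    for t in["scanner","core_neck","push_plate","latch_grip","carriage","rubber_bowl","wedge","sanding_block","core_mark"]:
        for r in manip.cut_out(t,n)[:1]:
            X,_=pts(c,r["region"]); print(t,round(r["confidence"],2),np.round(r["centre"]),len(X),np.round(np.median(X,0)) if len(X) else '',np.round(np.percentile(X,[2,98],axis=0)).tolist() if len(X) else '')
s=manip.read_state();print(s)
E
```

```text
pics
top [ 446.24289785 -240.38665151  983.41721593] [ 0.09064806  0.03657177 -1.58352306] 0.019013060204492272 [[444.26323108   0.         323.22884285]
 [  0.         444.26323108 244.54779434]
 [  0.           0.           1.        ]]
scanner 0.69 [294. 207.] 1293 [ 595. -157.  117.] [[566.0, -197.0, 28.0], [623.0, -113.0, 121.0]]
core_neck 0.85 [300. 274.] 844 [ 471. -168.  157.] [[443.0, -191.0, 45.0], [501.0, -139.0, 163.0]]
push_plate 0.77 [301. 278.] 2250 [ 457. -168.   37.] [[389.0, -208.0, 30.0], [509.0, -114.0, 162.0]]
latch_grip 0.86 [339. 270.] 392 [ 482. -240.   34.] [[444.0, -298.0, 0.0], [494.0, -224.0, 97.0]]
carriage 0.56 [299. 280.] 2357 [ 457. -168.   37.] [[387.0, -210.0, 30.0], [509.0, -113.0, 162.0]]
rubber_bowl 0.87 [226. 216.] 2785 [601.  12.  35.] [[540.0, -53.0, 12.0], [653.0, 59.0, 72.0]]
wedge 0.6 [403. 280.] 559 [ 447. -378.   14.] [[419.0, -414.0, 4.0], [478.0, -340.0, 23.0]]
sanding_block 0.83 [240. 302.] 1615 [413. -27.  30.] [[380.0, -79.0, 12.0], [445.0, 27.0, 34.0]]
core_mark 0.85 [303. 273.] 819 [ 471. -168.  158.] [[443.0, -191.0, 46.0], [498.0,
[... 978 characters left out ...]
 106.] [[446.0, -192.0, 40.0], [504.0, -141.0, 164.0]]
{'clock': 1.0, 'joints': array([-1.41561696e+00,  2.99924506e-01,  1.52098904e+00, -4.10993839e-07,
        1.32069017e+00, -6.65996792e-02]), 'qd': array([ 0.00121553, -0.00129739, -0.0006126 ,  0.00050484, -0.00093756,
       -0.00087096]), 'effort': array([ 1.57013990e-03, -5.31654382e+01, -3.52910113e+01,  7.09500862e-02,
        2.11776851e-02, -5.03244976e-06]), 'eef_pos': array([ 120.97776978, -536.52707001,  216.43677409]), 'eef_rot': array([-1.60142148,  1.57078526,  1.76195032]), 'wrist_force': array([0.66139698, 1.18845138, 0.07950909]), 'moment': array([ 0.05019482, -0.00793656,  0.03723259]), 'finger_gap': 94.12882525524425}
```

```bash
python3 - <<'E'
from h import *
T=np.load("top0.npy",allow_pickle=True).item();S=np.load("side0.npy",allow_pickle=True).item()
a=cv2.resize(T["pixels"][170:350,240:400,::-1],(530,596),interpolation=cv2.INTER_CUBIC)
cv2.imwrite("pics/a.png",cv2.resize(T["pixels"][150:330,200:440,::-1],(800,600),interpolation=cv2.INTER_CUBIC))
cv2.imwrite("pics/b.png",cv2.resize(S["pixels"][180:360,200:440,::-1],(800,600),interpolation=cv2.INTER_CUBIC))
for n,c in(("top",T),("side",S)):
    X,uv=pts(c)
    def rect(nm,lo,hi,x0,x1,y0,y1):
        m=(X[:,2]>lo)&(X[:,2]<hi)&(X[:,0]>x0)&(X[:,0]<x1)&(X[:,1]>y0)&(X[:,1]<y1)
        if m.sum()>10: print(n,nm,m.sum(),cv2.minAreaRect(X[m,:2].astype(np.float32)),np.median(X[m,2]))
    rect("scantop",112,125,540,650,-220,-90)
    rect("plate",11,21,300,700,-280,-80)
    rect("push",75,92,370,410,-230,-100)
    rect("neck",152,170,430,520,-220,-120)
    rect("grip",85,104,440,540,-310,-215)
E
```

```text
top scantop 927 ((602.7673950195312, -152.6952362060547), (44.64752960205078, 85.65546417236328), 3.9831485748291016) 118.01127705455724
top plate 5020 ((499.1081848144531, -179.3431396484375), (198.63856506347656, 287.72601318359375), 89.98841094970703) 16.348822212059986
top push 128 ((389.2510070800781, -168.07984924316406), (10.202592849731445, 48.57561492919922), 3.5104458332061768) 85.99848161325463
top neck 433 ((474.0687255859375, -161.7725372314453), (42.9658088684082, 41.382545471191406), 0.4183102548122406) 160.3968622249256
top grip 40 ((487.05511474609375, -295.6171875), (12.061420440673828, 12.048008918762207), 89.9950942993164) 95.76665587728871
side scantop 495 ((601.094482421875, -154.29031372070312), (43.56773376464844, 90.7860336303711), 4.317801475524902) 118.89085631842272
side plate 2775 ((488.5216369628906, -179.80712890625), (198.9229278564453, 311.33905029296875), 89.70970916748047) 17.50208422732237
side push 85 ((387.91131591796875, -167.1017608642578), (10.075810432434082, 50.94928741455078), 5.135483264923096) 86.31128137002554
side neck 259 ((472.9555358886719, -162.29974365234375), (45.547752380371094, 40.498863220214844), 82.08052062988281) 161.1693565351602
side grip 52 ((486.5093994140625, -295.5556335449219), (15.42333698272705, 14.628994941711426), 31.16690444946289) 95.69737546524192
```

View pics/a.png

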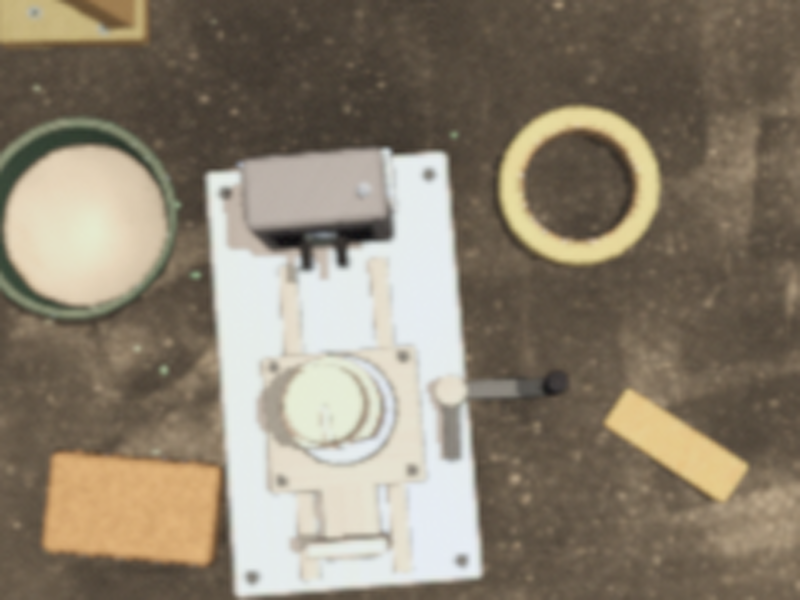

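View pics/b.png

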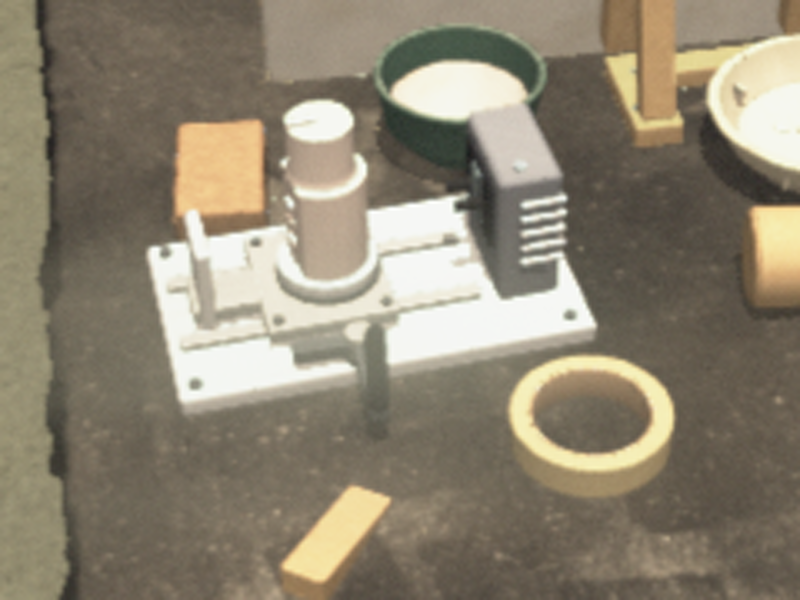

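```bash
cat >> h.py <<'E'
def proj(c,P):
    Q=(np.atleast_2d(P)-np.array(c["xyz"]))@R.from_euler('xyz',c["orientation"]).as_matrix()
    n=np.stack([Q[:,0]/-Q[:,2],-Q[:,1]/-Q[:,2]],1); n=n*(1+c["k1"]*(n**2).sum(1,keepdims=True))
    m=np.array(c["mtx"]); return n*[m[0,0],m[1,1]]+[m[0,2],m[1,2]]
def rectify(c,cx,cy,z,half=35,s=5):
    # world-x up, world-y left
    N=int(2*half*s); i,j=np.mgrid[0:N,0:N]
    P=np.stack([cx+half-i/s,cy+half-j/s,np.full(i.shape,z)],-1).reshape(-1,3)
    q=proj(c,P).astype(np.float32).reshape(N,N,2)
    return cv2.remap(c["pixels"][:,:,::-1].copy(),q[...,0],q[...,1],cv2.INTER_CUBIC)
E
python3 - <<'E'
from h import *
T=np.load("top0.npy",allow_pickle=True).item();S=np.load("side0.npy",allow_pickle=True).item()
f=lambda im:cv2.convertScaleAbs(im,alpha=1.6,beta=-140)
a=rectify(T,474,-162,160);b=rectify(S,473.5,-162,160)
cv2.imwrite("pics/c.png",np.hstack([f(a),f(b)]))
s=manip.read_state();print(R.from_euler('xyz',s["eef_rot"]).as_matrix().round(3))
E
```

```text
[[-0.     0.22  -0.976]
 [ 0.    -0.976 -0.22 ]
 [-1.    -0.    -0.   ]]
```

View pics/c.png

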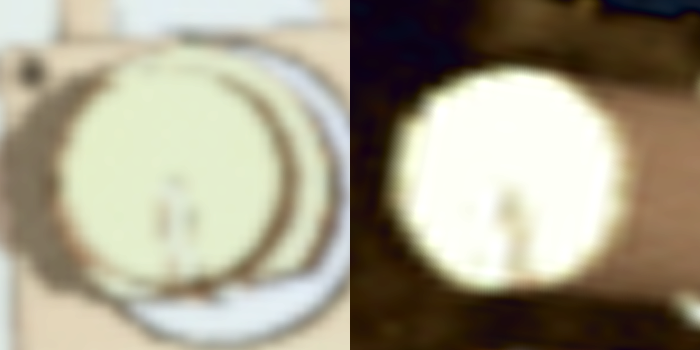

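```bash
python3 -m handwheel '[[[0,-20,-30],0],[[0,-32,-47],0],[[0,-32,-47],0],[[0,-32,-47],0],[[0,-32,-47],0],[[0,-32,-47],0],[[0,-32,-47],0],[[0,-32,-47],0],[[0,-24,-36],0.08],[[0,-20,-28],0.07]]' 0 30
python3 - <<'E'
from h import *
s=manip.read_state();M=R.from_euler('xyz',s["eef_rot"]).as_matrix();print(s["joints"].round(3),s["eef_pos"].round(1),M.round(3).tolist(),s["wrist_force"].round(2))
print((M.T@(np.array([474,-162,216])-s["eef_pos"])).round(1))
E
```

```text
clock: 2.25
eef_pos: [473.3, -162.9, 216.5]
eef_rot: [2.808, 1.571, -0.263]
wrist_force: [0.1, -0.6, -0.3]
finger_gap: 94.1
[-0.405  0.189  1.658  0.     1.294  1.096] [ 473.3 -162.9  216.5] [[0.0, 0.07, -0.998], [-0.0, -0.998, -0.07], [-1.0, 0.0, -0.0]] [ 0.13 -0.57 -0.31]
[ 0.5 -0.9 -0.8]
```

```bash
python3 -m handwheel '[[[15,-1,-1],0],[[25,0,0],0],[[20,0,0],0],[[10,0,0],0],[[4,0,0],0],[[0,0,0],0],[[0,0,0],0],[[0,0,0],0],[[0,0,0],0],[[0,0,0],0]]' 0 30
python3 -m handwheel '[[[0,0,0],0],[[0,0,0],0],[[0,0,0],0],[[0,0,0],0],[[0,0,0],0],[[0,0,0],0],[[0,0,0],0],[[0,0,0],0],[[0,0,0],0],[[0,0,0],0]]' 200 25
```

```text
clock: 3.5
eef_pos: [473.2, -163.4, 142.5]
eef_rot: [2.558, 1.571, -0.512]
wrist_force: [0.4, 0.7, 0.2]
finger_gap: 94.3
clock: 4.75
eef_pos: [472.9, -161.0, 142.4]
eef_rot: [-1.352, 1.566, 1.862]
wrist_force: [-3.1, 19.5, 6.0]
finger_gap: 43.7
```

```bash
python3 -m handwheel '[[[0,-2.4,0],0],[[0,0,0],0],[[0,0,0],-0.08],[[0,0,0],-0.15],[[0,0,0],-0.17],[[0,0,0],-0.17],[[0,0,0],-0.17],[[0,0,0],-0.17],[[0,0,0],-0.17],[[0,0,0],-0.15]]' 200 25
python3 -m handwheel '[[[0,0,0],-0.17],[[0,0,0],-0.17],[[0,0,0],-0.17],[[0,0,0],-0.17],[[0,0,0],-0.17],[[0,0,0],-0.17],[[0,0,0],-0.17],[[0,0,0],-0.17],[[0,0,0],-0.17],[[0,0,0],-0.15]]' 200 25
python3 - <<'E'
from h import *
s=manip.read_state();M=R.from_euler('xyz',s["eef_rot"]).as_matrix();print(s["joints"].round(3),s["eef_pos"].round(1),M.round(3).tolist(),s["wrist_force"].round(2))
E
```

```text
clock: 6.0
eef_pos: [473.0, -160.8, 142.4]
eef_rot: [-2.63, 1.57, 1.818]
wrist_force: [-0.5, 4.9, 1.8]
finger_gap: 43.4
clock: 7.25
eef_pos: [473.2, -160.6, 142.4]
eef_rot: [1.28, 1.57, 1.125]
wrist_force: [1.6, 6.1, 1.0]
finger_gap: 43.2
[-4.010e-01  2.660e-01  1.747e+00  1.000e-03  1.129e+00 -1.818e+00] [ 473.2 -160.6  142.4] [[0.0, 0.154, 0.988], [0.001, 0.988, -0.154], [-1.0, 0.001, 0.0]] [1.64 6.07 0.98]
```

```bash
python3 -m handwheel '[[[0,0,0],-0.09],[[0,0,0],-0.07],[[0,0,0],0],[[0,0,0],0],[[0,0,0],0],[[0,0,0],0],[[0,0,0],0],[[0,0,0],0],[[0,0,0],0],[[0,0,0],0]]' 200 25
python3 -m handwheel '[[[0,0,0],0],[[0,0,0],0],[[0,0,0],0],[[0,0,0],0],[[0,0,0],0],[[0,0,0],0],[[-10,0,0],0],[[-20,0,0],0],[[-25,0,0],0],[[-25,0,0],0]]' 0 25
python3 -m handwheel '[[[0,0,-25],0],[[0,0,-45],0],[[0,0,-45],0],[[0,0,-45],0],[[0,0,-30],0],[[0,0,0],0],[[0,0,0],0],[[0,0,0],0],[[0,0,0],0],[[0,0,0],0]]' 255 25
python3 - <<'E'
from h import *
s=manip.read_state();M=R.from_euler('xyz',s["eef_rot"]).as_matrix();print(s["joints"].round(3),M.round(3).tolist())
T=manip.camera("top");S=manip.camera("side")
for n,c in(("top",T),("side",S)):
    X,uv=pts(c)
    for nm,lo,hi,x0,x1,y0,y1 in(("push",75,92,370,410,-230,-100),("neck",152,170,430,520,-220,-120)):
        m=(X[:,2]>lo)&(X[:,2]<hi)&(X[:,0]>x0)&(X[:,0]<x1)&(X[:,1]>y0)&(X[:,1]<y1)
        if m.sum()>10: print(n,nm,m.sum(),cv2.minAreaRect(X[m,:2].astype(np.float32)))
f=lambda im:cv2.convertScaleAbs(im,alpha=1.6,beta=-140)
cv2.imwrite("pics/d.png",np.hstack([f(rectify(T,474,-162,160)),rectify(S,473.5,-162,160)]))
E
```

```text
clock: 8.5
eef_pos: [473.2, -160.6, 142.4]
eef_rot: [1.188, 1.57, 1.189]
wrist_force: [0.5, 5.6, 0.4]
finger_gap: 43.7
clock: 9.75
eef_pos: [473.0, -161.0, 224.0]
eef_rot: [-0.413, 1.57, -0.412]
wrist_force: [0.4, 0.3, 1.4]
finger_gap: 93.8
clock: 11.0
eef_pos: [283.2, -160.9, 222.3]
eef_rot: [2.36, 1.57, 2.36]
wrist_force: [1.0, 0.0, -0.4]
finger_gap: 0.3
[-0.629 -0.236  2.06   0.     1.318 -2.201] [[-0.0, -0.001, 1.0], [0.0, 1.0, 0.001], [-1.0, 0.0, -0.0]]
top push 126 ((389.1567687988281, -168.26710510253906), (9.96877670288086, 48.55616760253906), 3.8706798553466797)
top neck 431 ((473.9588623046875, -161.81919860839844), (41.446502685546875, 42.61138916015625), 89.17555236816406)
side push 88 ((387.9785461425781, -167.26931762695312), (10.128939628601074, 53.78042221069336), 4.790340900421143)
side neck 260 ((473.263916015625, -160.4077911376953), (46.839595794677734, 40.726680755615234), 82.21455383300781)
```

View pics/d.png

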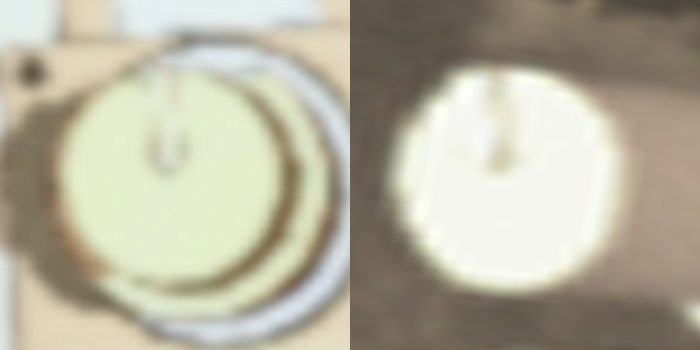

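```bash
python3 -m handwheel '[[[0,-5,36],0],[[0,-4.6,36],0],[[20,0,0],-0.07],[[35,0,0],0],[[40,0,0],0],[[35,0,0],0],[[17,0,0],0],[[0,0,0],0],[[0,0,0],0],[[0,0,0],0]]' 255 25
python3 -m handwheel '[[[0,0,8],0],[[0,0,5],0],[[0,0,4],0],[[0,0,3],0],[[0,0,3],0],[[0,0,3],0],[[0,0,3],0],[[0,0,3],0],[[0,0,3],0],[[0,0,0],0]]'
python3 - <<'E'
from h import *
s=manip.read_state();M=R.from_euler('xyz',s["eef_rot"]).as_matrix();print(s["eef_pos"],M.round(3).tolist(),s["wrist_force"])
E
```

```text
clock: 12.35
eef_pos: [355.4, -170.8, 76.2]
eef_rot: [-0.601, 1.569, -0.531]
wrist_force: [-0.1, 0.4, 0.2]
finger_gap: 0.4
clock: 13.6
eef_pos: [390.3, -168.2, 75.5]
eef_rot: [-0.241, 1.57, -0.171]
wrist_force: [-0.5, 0.7, 0.0]
finger_gap: 0.4
[ 390.3094693  -168.16194163   75.48820561] [[0.001, -0.07, 0.998], [-0.0, 0.998, 0.07], [-1.0, -0.0, 0.001]] [-0.50778768  0.72443725  0.02977956]
```

```bash
python3 -m handwheel '[[[0,0,4],0],[[0,0,4],0],[[0,0,4],0],[[0,0,4],0],[[0,0,4],0],[[0,0,3],0],[[0,0,3],0],[[0,0,3],0],[[0,0,3],0],[[0,0,3],0]]'
python3 - <<'E'
from h import *
s=manip.read_state();print(s["eef_pos"],s["wrist_force"])
c=manip.camera("top");X,uv=pts(c)
for nm,lo,hi,x0,x1,y0,y1 in(("push",80,92,370,500,-230,-190),("push",80,92,370,500,-150,-100),("neck",152,164,440,570,-220,-120)):
    m=(X[:,2]>lo)&(X[:,2]<hi)&(X[:,0]>x0)&(X[:,0]<x1)&(X[:,1]>y0)&(X[:,1]<y1)
    print(nm,m.sum(),X[m].mean(0) if m.sum() else'')
E
```

```text
clock: 14.85
eef_pos: [425.0, -165.7, 75.4]
eef_rot: [2.561, 1.571, 2.632]
wrist_force: [-2.5, 0.4, -0.1]
finger_gap: 0.3
[ 424.99686092 -165.67067879   75.42202003] [-2.54371112  0.38143118 -0.11696202]
push 0 
push 0 
neck 414 [ 524.26961711 -158.31018315  160.26446456]
```

```bash
python3 -m handwheel '[[[0,0,1.5],0],[[0,0,1.5],0],[[0,0,1.5],0],[[0,0,1.5],0],[[0,0,1.5],0],[[0,0,1],0],[[0,0,1],0],[[0,0,1],0],[[0,0,0.5],0],[[0,0,0],0]]'
python3 -m handwheel '[[[0,0,0.8],0],[[0,0,0.6],0],[[0,0,0.5],0],[[0,0,0.3],0],[[0,0,0.3],0],[[0,0,0],0],[[0,0,0],0],[[0,0,0],0],[[0,0,0],0],[[0,0,0],0]]'
```

```text
clock: 16.15
eef_pos: [435.9, -164.9, 75.5]
eef_rot: [-0.211, 1.571, -0.14]
wrist_force: [-1.7, 0.7, 0.8]
finger_gap: 0.4
clock: 17.4
eef_pos: [437.4, -164.8, 75.4]
eef_rot: [2.983, 1.569, 3.053]
wrist_force: [-11.7, -1.8, 7.9]
finger_gap: 0.5
```

```bash
python3 - <<'E'
from h import *
T=manip.camera("top");S=manip.camera("side")
X,uv=pts(T);m=(X[:,2]>152)&(X[:,2]<164)&(X[:,0]>490)&(X[:,0]<570)&(X[:,1]>-220)&(X[:,1]<-120)
print(cv2.minAreaRect(X[m,:2].astype(np.float32)))
cv2.imwrite("pics/e.png",np.hstack([rectify(T,537,-157.5,160),cv2.resize(S["pixels"][200:290,270:380,::-1],(428,350),interpolation=cv2.INTER_CUBIC)]))
E
```

```text
((537.1737060546875, -157.108642578125), (43.1075553894043, 41.131202697753906), 44.22779846191406)
```

View pics/e.png

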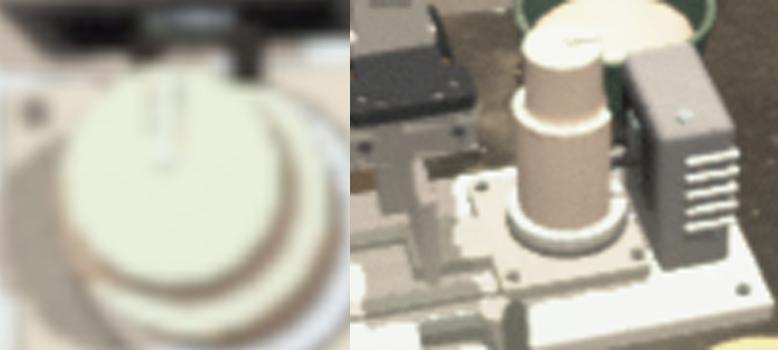

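```bash
python3 -m handwheel '[[[0,0,-6],0],[[0,0,-14],0],[[-30,0,0],0],[[-35,0,0],0],[[0,-30,14],0],[[0,-37,16],0],[[0,-37,16],0],[[0,-30,14.4],0],[[0,0,0],0.1],[[0,0,0],0.17]]' 110 15
python3 -m handwheel '[[[0,0,0],0.17],[[0,0,0],0.17],[[0,0,0],0.17],[[0,0,0],0.17],[[0,0,0],0.17],[[0,0,0],0.17],[[0,0,0],0.17],[[0,0,0],0.11],[[0,0,0],0],[[0,0,0],0]]'
python3 - <<'E'
from h import *
s=manip.read_state();M=R.from_euler('xyz',s["eef_rot"]).as_matrix();print(s["eef_pos"],M.round(3).tolist(),s["joints"].round(2),s["finger_gap"])
S=manip.camera("side");T=manip.camera("top")
for c in(T,S):
    X,uv=pts(c)
    for nm,lo,hi,x0,x1,y0,y1 in(("grip",85,100,440,540,-310,-270),("neck",152,164,490,570,-200,-120)):
        m=(X[:,2]>lo)&(X[:,2]<hi)&(X[:,0]>x0)&(X[:,0]<x1)&(X[:,1]>y0)&(X[:,1]<y1)
        print(nm,m.sum(),cv2.minAreaRect(X[m,:2].astype(np.float32))[:2] if m.sum()>5 else'')
print((M.T@(np.array([487,-295.6,77])-s["eef_pos"])).round(1))
E
```

```text
clock: 18.75
eef_pos: [487.4, -295.8, 140.1]
eef_rot: [2.375, 1.57, 2.17]
wrist_force: [-0.6, -0.3, -0.3]
finger_gap: 53.4
clock: 20.0
eef_pos: [487.7, -295.6, 140.5]
eef_rot: [1.573, 1.571, 0.076]
wrist_force: [0.7, -0.0, 0.7]
finger_gap: 53.8
[ 487.73816078 -295.59311678  140.46363486] [[0.0, 0.997, 0.073], [0.0, 0.073, -0.997], [-1.0, 0.0, -0.0]] [-0.61  0.42  1.55  0.    1.18 -0.68] 53.77009805461156
grip 0 
neck 416 ((536.948974609375, -157.28363037109375), (43.14201354980469, 41.05358123779297))
grip 52 ((485.328125, -295.3854675292969), (12.193374633789062, 15.790071487426758))
neck 0 
[63.5 -0.7 -0. ]
```

```bash
python3 -m handwheel '[[[20,-0.7,0],0],[[25,0,0],0],[[14,0,0],0],[[4,0,0],0],[[0,0,0],0],[[0,0,0],0],[[0,0,0],0],[[0,0,0],0],[[0,0,0],0],[[0,0,0],0]]' 110 15
python3 -m handwheel '[[[0,0,0],0],[[0,0,0],0],[[0,0,0],0],[[0,0,0],0],[[0,0,0],0],[[0,0,0],0],[[0,0,0],0],[[0,0,0],0],[[0,0,0],0],[[0,0,0],0]]' 255 12
```

```text
clock: 21.35
eef_pos: [487.3, -295.6, 77.5]
eef_rot: [0.936, 1.571, -0.564]
wrist_force: [0.3, -0.1, -0.1]
finger_gap: 53.1
clock: 22.6
eef_pos: [487.3, -295.6, 77.4]
eef_rot: [-1.444, 1.571, -2.944]
wrist_force: [-0.5, -1.0, -0.4]
finger_gap: 13.8
```

```bash
python3 -m handwheel '[[[0,-3.2,-0.1],0.05],[[0,-5.2,-0.2],0.08],[[0,-6.5,-0.3],0.1],[[0,-6.5,-0.3],0.1],[[0,-6.5,-0.3],0.1],[[0,-6.5,-0.3],0.1],[[0,-6.5,-0.3],0.1],[[0,-6.5,-0.3],0.1],[[0,-3.2,-0.1],0.05],[[0,0,0],0]]' 255 12
```

```text
clock: 23.85
eef_pos: [440.6, -279.3, 77.3]
eef_rot: [-2.663, 1.569, 1.34]
wrist_force: [2.6, 6.6, -0.5]
finger_gap: 13.7
```

```bash
python3 -m handwheel '[[[0,-5.2,-0.2],0.08],[[0,-6.5,-0.3],0.1],[[0,-6.5,-0.3],0.1],[[0,-6.5,-0.3],0.1],[[0,-6.5,-0.3],0.1],[[0,-6.5,-0.3],0.1],[[0,-5.2,-0.2],0.08],[[0,-3.9,-0.1],0.06],[[0,-2,0],0.03],[[0,0,0],0]]' 255 12
python3 - <<'E'
from h import *
s=manip.read_state();M=R.from_euler('xyz',s["eef_rot"]).as_matrix();print(s["eef_pos"],M.round(3).tolist(),s["wrist_force"])
d=s["eef_pos"][:2]-np.array([482.4,-230.8]);print(np.hypot(*d),np.degrees(np.arctan2(d[1],d[0])))
E
```

```text
clock: 25.1
eef_pos: [418.6, -237.7, 77.4]
eef_rot: [-3.119, 1.569, 0.134]
wrist_force: [7.0, 2.0, -5.3]
finger_gap: 13.8
[ 418.63993738 -237.70704146   77.40593209] [[0.002, 0.111, -0.994], [0.0, -0.994, -0.111], [-1.0, -0.0, -0.002]] [ 6.97886497  1.95522006 -5.33514535]
64.13308668158164 -173.81733509846742
```

```bash
python3 -m handwheel '[[[0,-1,0],0.015],[[0,-1,0],0.015],[[0,-1,0],0.01],[[0,-0.5,0],0],[[0,-0.5,0],0],[[0,0,0],0],[[0,0,0],0],[[0,0,0],0],[[0,0,0],0],[[0,0,0],0]]' 255 12
python3 - <<'E'
from h import *
s=manip.read_state();print(s["wrist_force"])
d=s["eef_pos"][:2]-np.array([482.4,-230.8]);print(s["eef_pos"],np.hypot(*d),np.degrees(np.arctan2(d[1],d[0])))
E
```

```text
clock: 26.35
eef_pos: [418.4, -234.3, 77.5]
eef_rot: [2.749, 1.569, -0.32]
wrist_force: [8.4, -1.8, -6.0]
finger_gap: 13.5
[ 8.38708223 -1.75070932 -6.00399167]
[ 418.35524427 -234.33898299   77.46824061] 64.1424597031105 -176.83716827055335
```

```bash
python3 -m handwheel '[[[0,-0.8,0],0],[[0,-0.8,0],0],[[0,-0.4,0],0],[[0,0,0],0],[[0,0,0],0],[[0,0,0],0],[[0,0,0],0],[[0,0,0],0],[[0,0,0],0],[[0,0,0],0]]' 255 12
```

```text
clock: 27.6
eef_pos: [418.4, -233.8, 77.6]
eef_rot: [2.196, 1.566, -0.874]
wrist_force: [6.8, -15.3, -11.4]
finger_gap: 13.7
```

```bash
python3 -m handwheel '[[[0,1.2,-0.6],0],[[0,0,0],0],[[0,0,0],0],[[0,0,0],0],[[0,0,0],0],[[0,0,0],0],[[0,0,0],0],[[0,0,0],0],[[0,0,0],0],[[0,0,0],0]]' 150 12
python3 -m handwheel '[[[-8,0,0],0],[[-20,0,0],0],[[-30,0,0],0],[[-30,0,0],0],[[-20,0,30],0],[[0,0,45],0],[[0,0,40],0],[[0,0,0],0],[[0,0,0],0],[[0,0,0],0]]' 150 12
python3 - <<'E'
from h import *
T=manip.camera("top");S=manip.camera("side");s=manip.read_state();print(s["eef_pos"],s["wrist_force"])
for c in(T,S):
    X,uv=pts(c)
    for nm,lo,hi,x0,x1,y0,y1 in(("grip",85,100,400,440,-270,-210),("neck",152,164,490,570,-200,-120),("push",80,92,430,480,-220,-110)):
        m=(X[:,2]>lo)&(X[:,2]<hi)&(X[:,0]>x0)&(X[:,0]<x1)&(X[:,1]>y0)&(X[:,1]<y1)
        print(nm,m.sum(),cv2.minAreaRect(X[m,:2].astype(np.float32)) if m.sum()>5 else'')
cv2.imwrite("pics/f.png",np.hstack([rectify(T,500,-190,90,100,2),rectify(T,537,-157.5,160,35,400/70)[:400,:400]]))
E
```

```text
clock: 28.85
eef_pos: [418.1, -233.3, 77.4]
eef_rot: [-1.733, 1.571, 1.48]
wrist_force: [0.1, 0.6, -0.6]
finger_gap: 38.5
clock: 30.1
eef_pos: [304.0, -241.5, 185.5]
eef_rot: [-1.439, 1.571, 1.775]
wrist_force: [0.2, 0.3, 0.1]
finger_gap: 38.7
[ 303.84782342 -241.4393635   185.34870435] [ 0.34550249 -0.18464667  0.1380538 ]
grip 39 ((420.49639892578125, -234.91551208496094), (11.877214431762695, 11.895094871520996), 89.06759643554688)
neck 417 ((536.9677124023438, -157.2532501220703), (43.24399948120117, 41.05757141113281), 44.01171875)
push 117 ((452.3950500488281, -163.74212646484375), (9.691308975219727, 47.13772201538086), 4.020851135253906)
grip 46 ((419.11322021484375, -236.1752471923828), (12.203927040100098, 12.876189231872559), 8.74737548828125)
neck 226 ((535.926513671875, -158.61407470703125), (48.48811340332031, 40.769527435302734), 79.47996520996094)
push 76 ((451.14068603515625, -162.24853515625), (9.848979949951172, 54.23524475097656), 3.3494088649749756)
```

View pics/f.png

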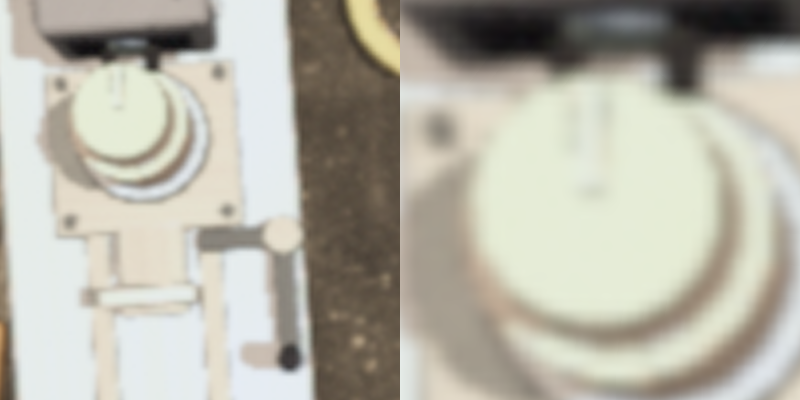

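```bash
python3 -c "
from h import *
print(manip.sign_off())"
```

```text
the job is handed in; nothing more can be done
None
```

The core is turned to face the scanner, the carriage is home against the stop pads and the latch is shut. I handed the job in at about 30 s on the robot's clock; hand-in reports no verdict.

- **Core:** I gripped it by the neck and turned it about 3.07 rad counter-clockwise. The rib on top then pointed along the slide towards the scanner, within a couple of degrees.
- **Carriage:** I pushed it with closed fingers until it met the pads, reading 11.7 N along the slide. The last picture puts the core about 70 mm ahead of the station's origin, which matches home. It did not move after I let go.
- **Latch:** I swung it about 90° to its end stop, where it pushed back with about 15 N. The last picture shows the stop arm lying behind the carriage plate and the grip at −176°, which is the fully shut bearing.
- **Robot:** it ended clear of everything, with wrist force near zero.

No check failed or disagreed beyond the 1–2 mm difference between the two cameras. I did not re-measure the bowl, wedge and sanding block at the end. No force reading suggested contact with them, and the arm's path stayed clear of them.

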